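# Seat a dowel pin against the end stop of a V-block

## Task

Take the steel dowel pin from its green cradle, lay it in the open end of the V-block's groove, and push it gently along the groove, under the sprung yoke, until it is fully home against the end stop's brass screw, whose setting you must find by feel. Hold it there for about a second so that the stop itself feels a light push of about 6 N on top of the drag in the groove, never a hard one (12 N), then let go and leave the pin home. Leave the jar, the tin and the solder spool where they stand.

Things in the scene. Friction and masses are not known exactly. Their poses are not given: they have to be found in the camera images.
- pin: bare steel dowel pin, a round bar 24 mm in diameter and 90 mm long, about 0.3 kg (varies by a quarter); both ends alike, tapered over the last 6 mm to a flat end face 18 mm in diameter. Origin at its centre, x along its axis (either way round). It starts lying in the cradle.
- pin_center (a point): centre of the dowel pin, on its axis and 45 mm from each end face; axes as the pin's.
- cradle: green plastic storage cradle, fixed: base 74 x 50 x 6 mm with two notched saddles 10 mm thick, 36 mm wide, 22 mm high, 30 mm either side of its middle along x; the pin lies across both along the cradle's x, its axis 29 mm above the bench, 50 mm clear between the saddles. Origin: centre of the underside.
- vblock: aluminium V-block, fixed: x from -91 to +103 mm, 50 mm wide, top face 32 mm above the bench, on a dark foot plate 206 x 66 x 6 mm; 90 degree groove along x, 20 mm wide, 10 mm deep, open at -x. A pin in it has its axis 39 mm and its top 51 mm above the bench. A blue yoke spans it from x = 15 to 37 mm: crossbar 56 to 66 mm high, knob up to 80 mm. Origin: underside, centre line; x toward the stop.
- yoke_ball (a point): lowest point of the brass sprung ball (8 mm radius) inside the yoke, 49 mm above the bench at x = 26 mm of the V-block; moves up only. Pushing the pin's taper under it takes more force for a few mm (do not take that for the stop) and lifts it 2 mm; it then bears on the pin with about 2 N and the pin drags evenly, 2.5 to 8 N (friction and mass vary), until it meets the stop.
- groove_lay (a point): point on the axis that a pin lying in the groove has, at x = -37 mm of the V-block, 39 mm above the bench; axes as the V-block's. A pin with its centre here lies wholly outside the yoke, its leading end 7 mm short of it. Keep the arm clear of the microscope and the fume hose, which overhang the bench beyond x = 0.50 m from y = -0.07 to 0.22 m, from 0.17 m up.
- end_stop: the end stop: dark bar clamped over the groove past the yoke, top 54.5 mm high, face 76 to 90 mm on +x from the V-block's origin. A brass stop screw (rigid head, 14 mm) points at the pin, locked 3 to 17 mm out of the bar, unreported: feel for it. A sprung 6 mm steel tip stands 2 mm proud of the head; the pin presses it flush with under 1 N. Origin: bar face, bench height; x away from the pin.
- bar_face (a point): point of the stop bar's face on the groove axis, 39 mm above the bench, behind the screw's head; x along the groove, away from the pin. The screw's head, which the pin must meet, lies 3 to 17 mm on the -x side, so a pin that is home has its centre 48 to 62 mm on the -x side.
- flux_jar: small blue and white jar with a yellow-green cap, 31 mm in diameter, 49 mm high, bystander; origin under its centre.
- rosin_tin: small brown tin with brown lid, 30 mm in diameter, 25 mm high, bystander; origin under its centre.
- solder_spool: spool of solder wire with a red top flange, 52 mm in diameter, 34 mm high, bystander; origin under its centre.

How it is judged (in metres and radians):
On the way, in this order (a step that is already met when the one before it is completed fails the run):
1. the pin lies in the open end of the groove, short of the yoke's ball (y of pin_center in the frame of groove_lay between -0.002 and 0.002 m and z of pin_center in the frame of groove_lay between -0.002 and 0.002 m and angle between the x axis of pin_center and the x axis of groove_lay, either way round below 0.04 rad and x of pin_center in the frame of groove_lay below 0.014 m), for 0.2 s.
2. the pin is held home: it presses on the end stop with 2.5 to 12 N for half a second (y of pin_center in the frame of bar_face between -0.002 and 0.002 m and z of pin_center in the frame of bar_face between -0.002 and 0.002 m and angle between the x axis of pin_center and the x axis of bar_face, either way round below 0.04 rad and contact force between pin and end_stop between 2.5 and 12 N), for 0.5 s.
At the end, for the whole second after the job is handed in: the pin lies at rest in the groove (axis within 2 mm and 0.04 rad of the groove's) with its end face within about 2 mm of the screw's head, so that the screw's sprung tip still bears on it (over 0.15 N) (y of pin_center in the frame of bar_face between -0.002 and 0.002 m and z of pin_center in the frame of bar_face between -0.002 and 0.002 m and angle between the x axis of pin_center and the x axis of bar_face, either way round below 0.04 rad and x of pin_center in the frame of bar_face between -0.065 and -0.046 m and contact force between pin and end_stop above 0.15 N and linear speed of pin below 0.01 m/s); the robot touches nothing.
It fails at once if the pin presses on the end stop with more than 12 N (contact force between pin and end_stop above 12 N).
It fails at once if the jar with the yellow-green cap is moved by more than 15 mm (distance of flux_jar from where it was at the start of the episode above 0.015 m).
It fails at once if the brown tin is moved by more than 15 mm (distance of rosin_tin from where it was at the start of the episode above 0.015 m).
It fails at once if the solder spool is moved by more than 15 mm (distance of solder_spool from where it was at the start of the episode above 0.015 m).
It also fails if it takes over 72 s, if anything falls off the work surface, if the arm or the gripper's body presses on something with over 40 N, if the wrist force passes 120 N, or if a joint passes its speed limit or range.

## Robot

A 6-joint arm with a two-finger parallel gripper is mounted at the origin on a cart in front of the work surface, level with it; the furniture and walls round the work are solid. World frame = base frame: x ahead of the robot, y to its left, z up, the work surface at z = 0. Lengths are in m, angles in degrees, forces in N, time in s.
With the tool pointing down it reaches from about 0.25 to 0.725 m from the base axis. Payload 9.7 kg.
Tool frame: the origin (TCP) lies at the centre of the arm's flange, where the gripper is bolted on; the fingertips stand 173 mm ahead of it and the grasp point (between the pads) lies 155 mm ahead of it; z points along the fingers, y is the line along which they close (so a half turn about z gives the same grasp; the last joint's range is limited). The gripper opens to 85 mm and grips with 20 to 120 N. Pads are 22 mm wide; open, the fingers measure 114 mm over their backs; the gripper's body (76 mm by 85 mm) begins 54 mm behind the grasp point. The pads swing forward as they close: fully open they stand 13 mm farther back than shut.
Start: joints at [-66.349, 4.979, 10.078, 95.1, 0, 90], TCP at [0.221, -0.504, 0.405] pointing down, gripper open.
Joint ranges: [-179.16, 179.16], [-48.56, 103.87], [-65.8, 70.77], [-126.05, 130.52], [-82.76, 87.17], [-180, 180]. Speed limits (degrees/s): [127.2, 127.2, 147.25, 180, 180, 180].

## Interface

Orientations are given as [roll, pitch, yaw] about the fixed x, y, z axes, in that order (R = Rz(yaw) Ry(pitch) Rx(roll)).
In Python, from workcell import monitor, camera, get_calibration, bot gives the robot as it stands.
- The arm moves only by the tool carry_out, never from a script. Its argument "targets" is text: rows parted by semicolons, each of 7 numbers parted by spaces: the shift along the tool's x, y, z in units of 0.04 m (1.0 is 0.04 m), then the turn, a rotation vector about the tool's x, y, z in units of 0.1 rad (1.0 is 0.1 rad), then the opening, from -1 (shut) to 1 (fully open), so that 0 is half open. A call has exactly 8 rows; each row shifts and turns the commanded pose from where the row before left it, along the tool's axes as they then stand; what a row does not reach is not made up. A row lasts 1/12 s, in which the tool goes at most 41.7 mm and 7.16 degrees, less where a joint would pass 70% of its speed; a pose out of reach is approached as far as the arm can. A call with a number of a shift or a turn outside -1 to 1 is refused whole. A call with a gripper value outside its range is refused whole. The fingers move at their own pace and stop on an object; "newtons" is the grip in N (left out, the last holds). Time passes only in rows, so rows that do not move let the fingers close, or fill a call up. It gives the time, the measured TCP pose, the force, the opening and the grip force at its end, in the units of the state.
- monitor.get_obs(): the state, without advancing time (a new reading comes with each control period).
- camera(name): name is "scene" or "top" or "wrist"; returns the picture (480x640x3 uint8, red, green, blue); there is no depth.
- get_calibration(name): a dict with "fx", "fy", "cx", "cy" (pixels), "view" (4x4, takes a point from world to camera coordinates). Camera axes: x right, y down, z forward; pixel columns grow to the right and rows downward; lengths in m; the calibration is good to about 2 mm. The wrist camera is an equidistant fisheye: a pixel r from the principal point sees the ray r / f radians off the axis. A picture is of the moment at which its call begins: read the wrist's pose just before it. get_calibration takes no time and is no camera call; for the wrist camera it gives the pose at the moment of the call.
- bot.job_done(): hands the job in; it is judged then, once.
The state is a dict: "time": time; "q": joint angles; "qd": joint speeds; "joint_efforts": joint torques, N m; "ee_pos": TCP position; "tcp_rot": TCP orientation; "wrist_force": force on the tool from outside, world axes, zero at the start; "torque": the same for the moment, N m; "opening": finger opening in m; "grasp_force": force on a finger pad.
Only numpy, scipy, OpenCV 4.12 (cv2) and the standard library are available. Lean on these libraries where they do the work, as an engineer would, in place of code of your own. Each camera call takes 0.05 s, during which the arm holds its last target. There are 200 camera calls.

## Working session

There is one attempt and no reset: what is moved stays moved. The work goes in short steps, Python scripts to look and compute and a tool call to move; the robot and the scene stay as the last step left them, time stands still between calls to the robot, and variables do not carry over. Pictures are saved under pics/ and viewed, at most 10 in all, crops included, and the job is handed in when it is done.

Besides the shell and the picture viewer there is one more tool, called after "Emit:" as name(argument=value, ...) on one line, values as JSON. carry_out: Moves the arm, as the interface text tells. Shifts and turns lie within -1 to 1; 1 stands for 0.04 m of shift or 0.1 rad of turn. Its arguments: {"type":"object","properties":{"targets":{"type":"string"},"newtons":{"type":"number"}},"required":["targets"]}

```bash
mkdir -p pics; ls; python3 - <<'E'
from workcell import monitor, camera, get_calibration, bot
import cv2,numpy as np
for n in("top","scene"):
    cv2.imwrite(f"pics/{n}0.png",camera(n)[:,:,::-1])
    c=get_calibration(n);print(n,c['fx'],c['fy'],c['cx'],c['cy']);print(np.round(c['view'],4))
print(monitor.get_obs())
E
```

```text
pics
top 623.682514169844 623.682514169844 317.6630529031945 242.80885891059285
[[-0.0074 -1.     -0.0067 -0.0609]
 [-0.9886  0.0083 -0.1502  0.5397]
 [ 0.1502  0.0055 -0.9886  1.3968]
 [ 0.      0.      0.      1.    ]]
scene 505.47367434368465 505.47367434368465 325.0458197567278 234.3054512497904
[[-0.8086 -0.5883 -0.0045  0.3695]
 [-0.2818  0.3941 -0.8748  0.2406]
 [ 0.5164 -0.7061 -0.4845  0.7685]
 [ 0.      0.      0.      1.    ]]
{'time': 0.1, 'q': array([-6.63479572e+01,  5.00805463e+00,  1.00399571e+01,  9.50990737e+01,
       -4.82999865e-04,  8.99990830e+01]), 'qd': array([-0.03127287, -0.03196133,  0.15542165, -0.04544801, -0.02777581,
       -0.04043574]), 'joint_efforts': array([-1.14868703e-04, -5.21560585e+01,  4.65653300e+01,  1.60939107e-02,
       -1.17608460e-05,  1.64012778e-05]), 'ee_pos': array([ 0.22065168, -0.50380623,  0.40406145]), 'tcp_rot': array([-1.79932829e+02,  4.81924481e-04,  2.36529604e+01]), 'wrist_force': array([-0.20429851,  0.18831354, -0.30337365]), 'torque': array([0.05505798, 0.00908661, 0.01135145]), 'grasp_force': 0.0, 'opening': 0.08564150013629017}
```

View pics/top0.png

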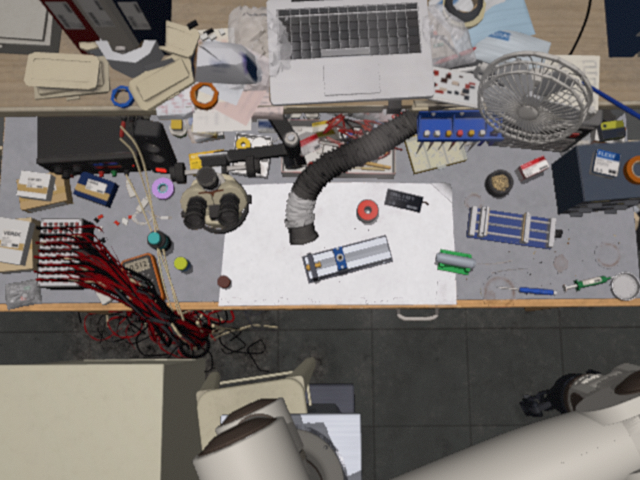

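View pics/scene0.png

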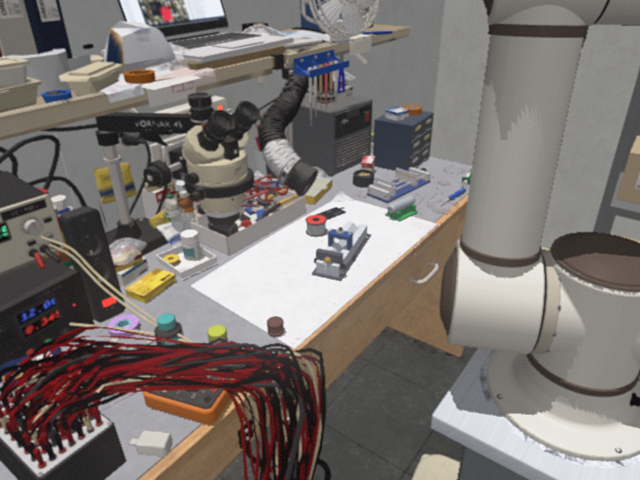

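The top view shows the cradle with the pin at about (455,261). The V-block is centred near (347,258), with its stop end on the left at (310,266), the spool at (367,211) and the tin at (224,282). I'll zoom in.

```bash
cat >h.py <<'E'
import numpy as np
from workcell import get_calibration
def px2w(n,u,v,z):
    c=get_calibration(n);V=np.array(c['view']);R,t=V[:3,:3],V[:3,3]
    if n=='wrist':
        a=np.array([(u-c['cx'])/c['fx'],(v-c['cy'])/c['fy']]);r=np.hypot(*a)
        d=np.r_[a/r*np.sin(r),np.cos(r)] if r>1e-9 else np.array([0,0,1.])
    else: d=np.array([(u-c['cx'])/c['fx'],(v-c['cy'])/c['fy'],1])
    o=-R.T@t;d=R.T@d
    return o+d*(z-o[2])/d[2]
E
python3 - <<'E'
import cv2
im=cv2.imread('pics/top0.png')[220:290,290:490]
cv2.imwrite('pics/topc.png',cv2.resize(im,None,fx=4,fy=4,interpolation=cv2.INTER_CUBIC))
E
```

```text
(no output)
```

View pics/topc.png

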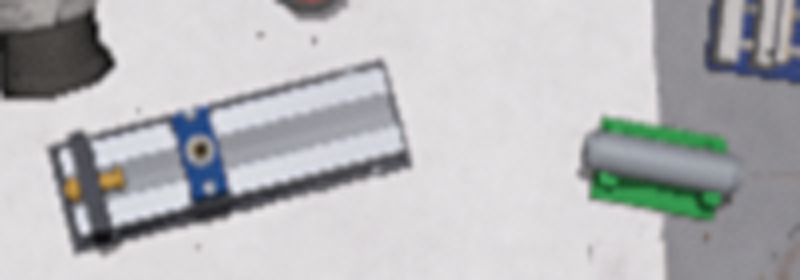

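The crop shows the pin from (588,153) to (738,174). The foot plate corners are (50,147), (382,62), (410,165) and (78,250), and the groove mouth is near (392,106).

```bash
python3 - <<'E'
from h import *
f=lambda u,v,z:np.round(px2w('top',290+(u-1.5)/4,220+(v-1.5)/4,z),4)
P=[f(588,153,.029),f(738,174,.029)];print('pin',P,(P[0]+P[1])/2,np.linalg.norm(P[0]-P[1]))
F=[f(*a,.006) for a in((50,147),(382,62),(410,165),(78,250))];print(F)
c=sum(F)/4;d=(F[0]+F[3]-F[1]-F[2]);print('foot c',c,np.linalg.norm(d)/2,np.degrees(np.arctan2(d[1],d[0])))
print('mouth',f(392,106,.027),'knob',f(200,150,.08))
E
```

```text
pin [array([ 0.5034, -0.3399,  0.029 ]), array([ 0.4905, -0.4259,  0.029 ])] [ 0.49695 -0.3829   0.029  ] 0.08696211818947376
[array([ 0.5125, -0.0282,  0.006 ]), array([ 0.5615, -0.2246,  0.006 ]), array([ 0.5001, -0.2395,  0.006 ]), array([ 0.4516, -0.0443,  0.006 ])]
foot c [ 0.506425 -0.13415   0.006   ] 0.20177760653749463 103.98114807820043
mouth [ 0.5321 -0.2276  0.027 ] knob [ 0.5005 -0.1142  0.08  ]
```

Emit:
carry_out(targets="0.94 0 0.2 0 0 0 1;0.94 0 0.2 0 0 0 1;0.94 0 0.2 0 0 0 1;0.94 0 0.2 0 0 0 1;0.94 0 0.2 0 0 0 1;0.94 0 0.2 0 0 0 1;0.94 0 0.2 0 0 0 1;0.94 0 0.2 0 0 0 1", newtons=60)

```text
time: 0.77
ee_pos: [0.4977, -0.382, 0.3399]
tcp_rot: [-180.0, 0.0, 23.7]
wrist_force: [0.6, -1.4, 0.0]
opening: 0.0854
grasp_force: 0.0
```

Emit:
carry_out(targets="0 0 0 0 0 -1 1;0 0 0 0 0 -1 1;0 0 0 0 0 -1 1;0 0 0 0 0 -1 1;0 0 0 0 0 -1 1;0 0 0 0 0 -1 1;0 0 0 0 0 -1 1;0 0 0 0 0 -1 1")

```text
time: 1.43
ee_pos: [0.4962, -0.3831, 0.3401]
tcp_rot: [-179.9, -0.0, 69.8]
wrist_force: [0.8, -0.1, -0.4]
opening: 0.0853
grasp_force: 0.0
```

Emit:
carry_out(targets="0 0 0.3 0 0 -1 1;0 0 0.3 0 0 -1 1;0 0 0.3 0 0 0 1;0 0 0.3 0 0 0 1;0 0 0.3 0 0 0 1;0 0 0 0 0 0 1;0 0 0 0 0 0 1;0 0 0 0 0 0 1")

```text
time: 2.1
ee_pos: [0.4962, -0.3832, 0.2811]
tcp_rot: [180.0, 0.0, 80.9]
wrist_force: [0.5, -0.7, -0.3]
opening: 0.0856
grasp_force: 0.0
```

```bash
python3 - <<'E'
from workcell import monitor, camera, get_calibration
import cv2,numpy as np
c=get_calibration('wrist');print(c)
cv2.imwrite("pics/w1.png",camera('wrist')[:,:,::-1])
o=monitor.get_obs();print(o['ee_pos'],o['tcp_rot'],o['q'])
V=np.array(c['view']);print(-V[:3,:3].T@V[:3,3])
E
```

```text
{'fx': 371.64829954431775, 'fy': 371.64829954431775, 'cx': 321.37407018729516, 'cy': 242.6613896530395, 'view': array([[ 9.87511390e-01, -1.57547103e-01, -4.06051690e-04,
        -5.49652028e-01],
       [-1.51928396e-01, -9.52968988e-01,  2.62236286e-01,
        -2.90714017e-01],
       [-4.17015218e-02, -2.58899628e-01, -9.65003609e-01,
         1.79593701e-01],
       [ 0.00000000e+00,  0.00000000e+00,  0.00000000e+00,
         1.00000000e+00]])}
[ 0.49630003 -0.38322851  0.28147759] [1.79948090e+02 3.00445094e-02 8.09066217e+01] [-3.76740049e+01  1.48279668e+01  7.68037033e+00  8.27924458e+01
 -1.54990768e-03  6.14193590e+01]
[ 0.50610925 -0.31714078  0.24932115]
```

View pics/w1.png

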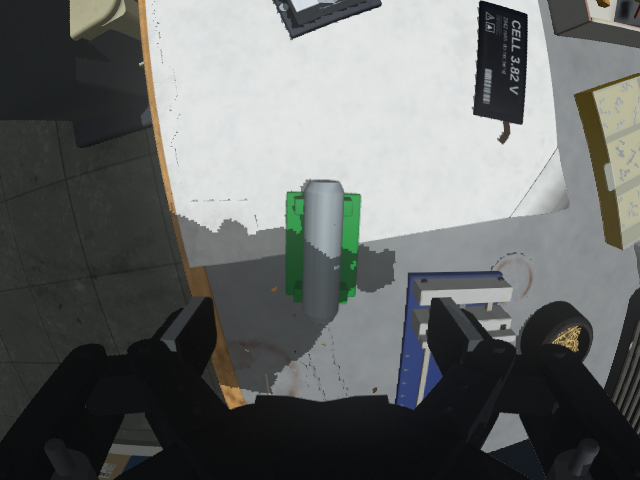

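The wrist view shows the pin from about (324,181) to (321,320), along the image's vertical axis.

```bash
python3 - <<'E'
from h import *
a,b=px2w('wrist',324,181,.031),px2w('wrist',321,320,.029)
d=a-b;print(a,b,(a+b)/2,np.linalg.norm(d),np.degrees(np.arctan2(d[1],d[0])))
for u,v in((304,200),(343,200),(303,300),(339,300)):print(px2w('wrist',u,v,.029))
for u,v in((286,192),(361,193),(355,304),(288,296)):print('base',px2w('wrist',u,v,.006))
E
```

```text
[ 0.50429334 -0.3390547   0.031     ] [ 0.4881682  -0.42887965  0.029     ] [ 0.49623077 -0.38396718  0.03      ] 0.09128275861983098 79.82281282962995
[ 0.49064746 -0.34867111  0.029     ]
[ 0.51374827 -0.35234121  0.029     ]
[ 0.47894455 -0.4126529   0.029     ]
[ 0.5019874  -0.41632258  0.029     ]
base [ 0.47815269 -0.34471978  0.006     ]
base [ 0.52704105 -0.35316022  0.006     ]
base [ 0.51249914 -0.43170017  0.006     ]
base [ 0.46603709 -0.41790421  0.006     ]
```

Emit:
carry_out(targets="0 0 0 0 0 -1 1;0 0 0 0 0 -1 1;0 0 0 0 0 -1 1;0 0 0 0 0 -1 1;0 0 0 0 0 -1 1;0 0 0 0 0 -1 1;0 0 0 0 0 -1 1;0 0 0 0 0 -1 1")

```text
time: 2.82
ee_pos: [0.4963, -0.3832, 0.2817]
tcp_rot: [180.0, 0.1, 127.0]
wrist_force: [1.0, -0.3, -0.5]
opening: 0.0858
grasp_force: 0.0
```

Emit:
carry_out(targets="0 0 0 0 0 -1 1;0 0 0 0 0 -1 1;0 0 0 0 0 -1 1;0 0 0 0 0 -1 1;0 0 0 0 0 -1 1;0 0 0 0 0 -1 1;0 0 0 0 0 -1 1;0 0 0 0 0 -1 1")

```text
time: 3.48
ee_pos: [0.4963, -0.3833, 0.2817]
tcp_rot: [-180.0, 0.1, 172.9]
wrist_force: [-1.2, -0.2, 0.7]
opening: 0.0856
grasp_force: 0.0
```

Emit:
carry_out(targets="0 0 0 0 0 -1 1;0 0 0 0 0 -1 1;0 0 0 0 0 -1 1;0 0 0 0 0 -1 1;0 0 0 0 0 -1 1;0 0 0 0 0 -1 1;0 0 0 0 0 -1 1;0 0 0 0 0 -1 1")

```text
time: 4.15
ee_pos: [0.4963, -0.3832, 0.2817]
tcp_rot: [-179.9, 0.0, -141.3]
wrist_force: [0.0, -0.5, -0.4]
opening: 0.0851
grasp_force: 0.0
```

Emit:
carry_out(targets="0 0 0 0 0 -1 1;0 0 0 0 0 -1 1;0 0 0 0 0 -1 1;0 0 0 0 0 -1 1;0 0 0 0 0 -1 1;0 0 0 0 0 -1 1;0 0 0 0 0 -1 1;0 0 0 0 0 0 1")

```text
time: 4.82
ee_pos: [0.4963, -0.3832, 0.2816]
tcp_rot: [-179.9, -0.0, -101.2]
wrist_force: [0.1, 0.3, -0.3]
opening: 0.0856
grasp_force: 0.0
```

Emit:
carry_out(targets="0 0 0.5 0 0 -0.25 1;0 0 0.5 0 0 0 1;0 0 0.5 0 0 0 1;0 0 0.4 0 0 0 1;0 0 0.25 0 0 0 1;0 0 0 0 0 0 0;0 0 0 0 0 0 -0.3;0 0 0 0 0 0 -0.5", newtons=50)

```text
time: 5.48
ee_pos: [0.4965, -0.3834, 0.1961]
tcp_rot: [-179.9, -0.1, -100.1]
wrist_force: [1.2, -0.5, 0.4]
opening: 0.0513
grasp_force: 0.0
```

Emit:
carry_out(targets="0 0 0 0 0 0 -0.7;0 0 0 0 0 0 -0.9;0 0 0 0 0 0 -1;0 0 0 0 0 0 -1;0 0 0 0 0 0 -1;0 0 0 0 0 0 -1;0 0 0 0 0 0 -1;0 0 0 0 0 0 -1")

```text
time: 6.15
ee_pos: [0.4964, -0.3833, 0.196]
tcp_rot: [-179.9, -0.1, -100.0]
wrist_force: [-1.1, 0.6, 6.2]
opening: 0.0222
grasp_force: 49.0
```

Opening is 22.2 mm with an upward force, so the pads are squeezing above the pin's axis. I'll open, lower 5 mm and grip again.

Emit:
carry_out(targets="0 0 0 0 0 0 -0.2;0 0 0 0 0 0 -0.2;0 0 0.06 0 0 0 -0.2;0 0 0.065 0 0 0 -0.2;0 0 0 0 0 0 -1;0 0 0 0 0 0 -1;0 0 0 0 0 0 -1;0 0 0 0 0 0 -1")

```text
time: 6.82
ee_pos: [0.4963, -0.3831, 0.1894]
tcp_rot: [180.0, 0.0, -100.0]
wrist_force: [2.7, -0.5, -1.9]
opening: 0.0219
grasp_force: 49.0
```

Emit:
carry_out(targets="0 0 0 0 0 0 -1;0 0 0 0 0 0 -1;0 0 0 0 0 0 -1;0 0 0 0 0 0 -1;0 0 0 0 0 0 -1;0 0 0 0 0 0 -1;0 0 0 0 0 0 -1;0 0 0 0 0 0 -1")

```text
time: 7.48
ee_pos: [0.4961, -0.3831, 0.1896]
tcp_rot: [180.0, 0.0, -100.0]
wrist_force: [1.1, 0.0, -2.8]
opening: 0.0221
grasp_force: 49.0
```

```bash
python3 - <<'E'
from workcell import monitor, camera
import cv2
o=monitor.get_obs();print(o['ee_pos'],o['wrist_force'],o['torque'],o['opening'])
cv2.imwrite("pics/w2.png",camera('wrist')[:,:,::-1])
E
```

```text
[ 0.49613235 -0.38309563  0.18960473] [ 1.14014138  0.04918292 -2.84800146] [ 0.03703865 -0.33202037 -0.06787698] 0.022122796893056136
```

View pics/w2.png

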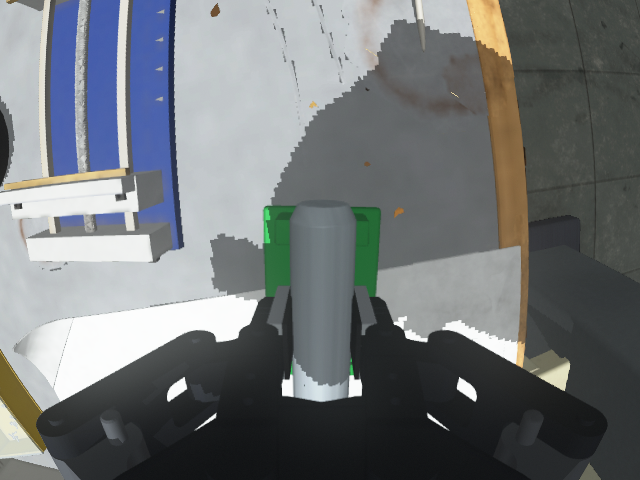

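The opening is still 22 mm, so that is just the reading for this pin. The first height was right, because the tips must clear the block top. I'll go back up 7 mm, regrip and lift.

Emit:
carry_out(targets="0 0 0 0 0 0 -0.2;0 0 0 0 0 0 -0.2;0 0 -0.085 0 0 0 -0.2;0 0 -0.085 0 0 0 -0.2;0 0 0 0 0 0 -1;0 0 0 0 0 0 -1;0 0 0 0 0 0 -1;0 0 0 0 0 0 -1", newtons=60)

```text
time: 8.2
ee_pos: [0.4964, -0.3833, 0.198]
tcp_rot: [-179.9, -0.1, -100.0]
wrist_force: [-1.3, 1.0, 7.1]
opening: 0.0217
grasp_force: 58.6
```

Emit:
carry_out(targets="0 0 0 0 0 0 -1;0 0 0 0 0 0 -1;0 0 0 0 0 0 -1;0 0 -0.1 0 0 0 -1;0 0 -0.4 0 0 0 -1;0 0 -0.6 0 0 0 -1;0 0 -0.6 0 0 0 -1;0 0 0 0 0 0 -1")

```text
time: 8.87
ee_pos: [0.4968, -0.3836, 0.2694]
tcp_rot: [-179.7, -0.2, -100.0]
wrist_force: [0.4, -0.8, -1.8]
opening: 0.0217
grasp_force: 59.2
```

```bash
python3 - <<'E'
from workcell import monitor
import numpy as np
o=monitor.get_obs();print(o)
E
```

```text
{'time': 8.8667, 'q': array([-3.76726646e+01,  1.48486621e+01,  6.37388273e+00,  8.11822701e+01,
       -1.64200880e-03, -1.17673955e+02]), 'qd': array([-0.04237135,  1.00417893, -3.56867054, -4.29839183, -0.09076001,
        0.11650356]), 'joint_efforts': array([ 5.32754912e-04, -5.88118708e+01,  4.37837040e+01,  1.45779680e+00,
       -2.69083184e-04,  6.98011281e-04]), 'ee_pos': array([ 0.49678839, -0.38358729,  0.26942396]), 'tcp_rot': array([-1.79697043e+02, -1.60733180e-01, -9.99991400e+01]), 'wrist_force': array([ 0.37613964, -0.75306764, -1.79189486]), 'torque': array([-0.0896547 , -0.09259301, -0.00089741]), 'grasp_force': 59.24966194666922, 'opening': 0.021686896636590496}
```

Emit:
carry_out(targets="-0.6 0.05 0 0 0 0 -1;-0.85 0.06 0 0 0 0 -1;-0.85 0.06 0 0 0 0 -1;-0.85 0.06 0 0 0 0 -1;-0.85 0.06 0 0 0 0 -1;-0.7 0.05 0 0 0 0 -1;-0.43 0.035 0 0 0 0 -1;0 0 0 0 0 -0.7 -1")

```text
time: 9.53
ee_pos: [0.517, -0.1753, 0.2635]
tcp_rot: [179.9, 0.1, -95.9]
wrist_force: [-0.4, -0.2, -2.6]
opening: 0.0216
grasp_force: 59.4
```

Emit:
carry_out(targets="0 0 0 0 0 -0.7 -1;0 0 0 0 0 -0.7 -1;0 0 0 0 0 -0.7 -1;0 0 0 0 0 -0.7 -1;0 0 0 0 0 -0.7 -1;0 0 0 0 0 0 -1;0 0 0 0 0 0 -1;0 0 0 0 0 0 -1")

```text
time: 10.2
ee_pos: [0.5169, -0.1784, 0.2639]
tcp_rot: [180.0, 0.0, -76.1]
wrist_force: [0.3, -1.0, -3.0]
opening: 0.0215
grasp_force: 59.4
```

```bash
python3 - <<'E'
from workcell import monitor, camera
import cv2
o=monitor.get_obs();print(o['ee_pos'],o['tcp_rot'],o['wrist_force'],o['torque'],o['opening'])
cv2.imwrite("pics/w3.png",camera('wrist')[:,:,::-1])
E
```

```text
[ 0.51691997 -0.17840725  0.2639128 ] [ 1.79959585e+02  2.55727526e-02 -7.60695012e+01] [ 0.26786333 -0.99201444 -2.95103504] [0.06649027 0.01972494 0.00617285] 0.021507572926576974
```

View pics/w3.png

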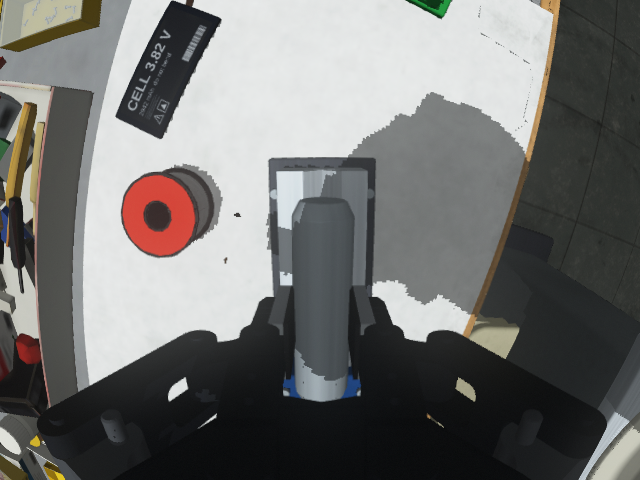

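The wrist view shows the pin held straight, with the block's foot corners at (269,158) and (376,158). The groove mouth lies behind the pin near (322,180). I'll refine the groove position on a crop.

```bash
python3 - <<'E'
import cv2
im=cv2.imread('pics/w3.png')[150:300,255:390]
cv2.imwrite('pics/w3c.png',cv2.resize(im,None,fx=4,fy=4,interpolation=cv2.INTER_CUBIC))
E
```

```text
(no output)
```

View pics/w3c.png

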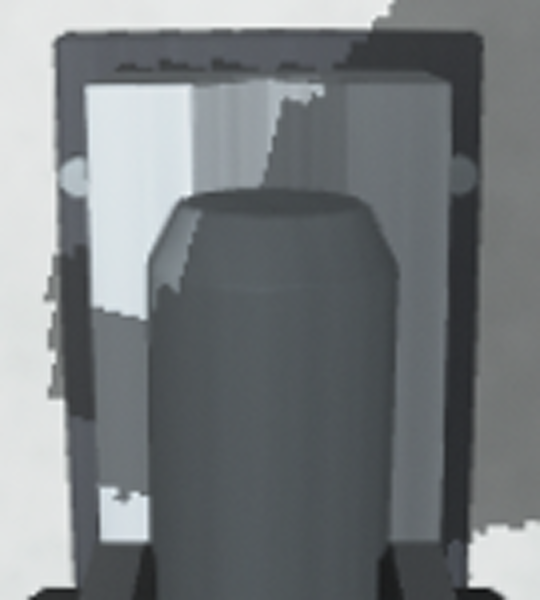

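The crop shows the block top edges at (85,85)/(450,85) narrowing to (100,540)/(442,540). The groove edges are (191,85)/(348,85), and the pin spans 148 to 398 at row 270.

```bash
python3 - <<'E'
from h import *
from workcell import monitor
f=lambda u,v,z:px2w('wrist',255+(u-1.5)/4,150+(v-1.5)/4,z)
o=monitor.get_obs();y=np.radians(o['tcp_rot'][2]);tx=np.array([np.cos(y),np.sin(y)]);ty=np.array([np.sin(y),-np.cos(y)])
def T(p):d=p[:2]-o['ee_pos'][:2];return np.round([d@tx*1e3,d@ty*1e3],1)
for n,u,v,z in(('blkL',85,85,.032),('blkR',450,85,.032),('blkL2',100,540,.032),('blkR2',442,540,.032),('grL',191,85,.032),('grR',348,85,.032),('footL',57,38,.006),('footR',480,38,.006),('footL2',75,540,.006),('footR2',468,540,.006)):
    p=f(u,v,z);print(n,np.round(p,4),T(p))
za=o['ee_pos'][2]-.1665
for n,u,v in(('pin end',276,203),('pinL',148,270),('pinR',398,270),('pinL2',151,500),('pinR2',385,500)):print(n,T(f(u,v,za)))
E
```

```text
blkL [ 0.5524 -0.2223  0.032 ] [ 51.1 -23.8]
blkR [ 0.5046 -0.2342  0.032 ] [51.1 25.4]
blkL2 [ 0.5363 -0.1589  0.032 ] [-14.3 -23.5]
blkR2 [ 0.4881 -0.1708  0.032 ] [-14.3  26.2]
grL [ 0.5384 -0.2256  0.032 ] [50.9 -9.5]
grR [ 0.518  -0.2307  0.032 ] [51.  11.6]
footL [ 0.5608 -0.2257  0.006 ] [ 56.5 -31.2]
footR [ 0.4984 -0.2413  0.006 ] [56.5 33.1]
footL2 [ 0.5408 -0.147   0.006 ] [-24.8 -30.8]
footR2 [ 0.4781 -0.1626  0.006 ] [-24.8  33.9]
pin end [44.9  1.5]
pinL [ 38.7 -10.3]
pinR [38.7 12.8]
pinL2 [ 16.1 -10.5]
pinR2 [16.1 12.1]
```

Pin and groove line up to within 0.5 mm, so I'll lower it.

Emit:
carry_out(targets="0 0 0.3 0 0 -0.07 -1;0 0 0.4 0 0 0 -1;0 0 0.35 0 0 0 -1;0 0 0.2 0 0 0 -1;0 0 0.1 0 0 0 -1;0 0 0 0 0 0 -1;0 0 0 0 0 0 -1;0 0 0 0 0 0 -1")

```text
time: 10.92
ee_pos: [0.5173, -0.1785, 0.2112]
tcp_rot: [-179.9, -0.0, -75.5]
wrist_force: [0.6, -0.3, -2.9]
opening: 0.0215
grasp_force: 59.4
```

Emit:
carry_out(targets="0 0 0.01 0 0 0 -1;0 0 0.01 0 0 0 -1;0 0 0.01 0 0 0 -1;0 0 0.01 0 0 0 -1;0 0 0 0 0 0 -1;0 0 0 0 0 0 -1;0 0 0 0 0 0 -1;0 0 0 0 0 0 -1")

```text
time: 11.58
ee_pos: [0.5171, -0.1785, 0.2089]
tcp_rot: [-180.0, -0.0, -75.5]
wrist_force: [0.0, -0.7, -3.2]
opening: 0.0214
grasp_force: 59.4
```

Emit:
carry_out(targets="0 0 0.01 0 0 0 -1;0 0 0.01 0 0 0 -1;0 0 0.01 0 0 0 -1;0 0 0 0 0 0 -1;0 0 0 0 0 0 -1;0 0 0 0 0 0 -1;0 0 0 0 0 0 -1;0 0 0 0 0 0 -1")

```text
time: 12.25
ee_pos: [0.517, -0.1785, 0.2087]
tcp_rot: [-180.0, -0.0, -75.5]
wrist_force: [-3.7, 0.7, 6.7]
opening: 0.0215
grasp_force: 60.3
```

Emit:
carry_out(targets="0 0 0.01 0 0 0 -1;0 0 0.01 0 0 0 -1;0 0 0 0 0 0 -1;0 0 0 0 0 0 -1;0 0 0 0 0 0 -1;0 0 0 0 0 0 -1;0 0 0 0 0 0 -1;0 0 0 0 0 0 -1")

```text
time: 12.92
ee_pos: [0.5169, -0.1784, 0.2086]
tcp_rot: [-180.0, -0.0, -75.5]
wrist_force: [-7.0, 2.7, 12.4]
opening: 0.0218
grasp_force: 60.9
```

Contact at TCP z ≈ 0.2087. I'll relieve the load, release, wait and rise.

Emit:
carry_out(targets="0 0 -0.02 0 0 0 -1;0 0 -0.01 0 0 0 -1;0 0 0 0 0 0 -1;0 0 0 0 0 0 -0.2;0 0 0 0 0 0 -0.1;0 0 0 0 0 0 0;0 0 0 0 0 0 0;0 0 0 0 0 0 0")

```text
time: 13.58
ee_pos: [0.5171, -0.1784, 0.208]
tcp_rot: [-180.0, 0.0, -75.5]
wrist_force: [-0.1, 0.8, -0.1]
opening: 0.0429
grasp_force: 0.0
```

Emit:
carry_out(targets="0 0 0 0 0 0 0;0 0 0 0 0 0 0;0 0 -0.3 0 0 0 0;0 0 -0.5 0 0 0 0;0 0 -0.5 0 0 0 0;0 0 -0.2 0 0 0 0;0 0 0 0 0 0 0;0 0 0 0 0 0 0")

```text
time: 14.25
ee_pos: [0.5171, -0.1785, 0.2682]
tcp_rot: [-180.0, -0.0, -75.5]
wrist_force: [-0.1, 0.1, -1.8]
opening: 0.0424
grasp_force: 0.0
```

```bash
python3 - <<'E'
from workcell import monitor, camera
import cv2
o=monitor.get_obs();print(o['ee_pos'],o['tcp_rot'],o['wrist_force'],o['torque'],o['opening'])
cv2.imwrite("pics/w4.png",camera('wrist')[:,:,::-1])
E
```

```text
[ 0.51713038 -0.17847421  0.26822516] [-1.79964748e+02 -2.30979884e-02 -7.55406471e+01] [-0.10073862  0.07873822 -1.7511663 ] [-0.01343353  0.00250932  0.00669823] 0.04242408865489478
```

View pics/w4.png

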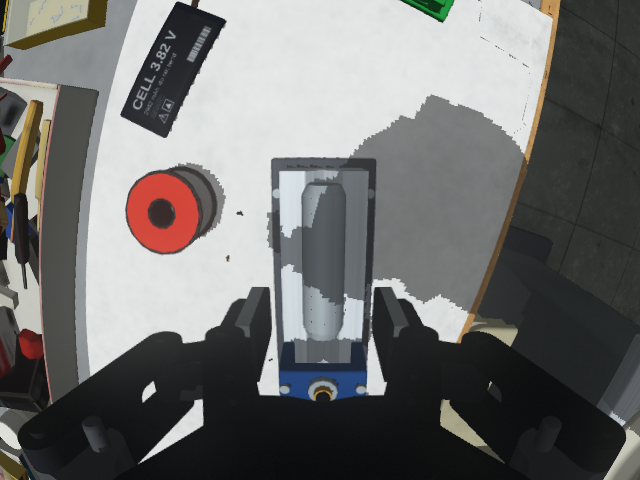

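The pin lies in the groove, with its rear end at (323,182) and front end at (322,338), short of the yoke. Next I close the fingers behind it and lower them. I'll also take a coarse estimate of the screw head from the top view (crop ≈(124,178)), only to decide where to slow down.

```bash
python3 - <<'E'
from h import *
f=lambda u,v,z:px2w('top',290+(u-1.5)/4,220+(v-1.5)/4,z)
from workcell import monitor
p=monitor.get_obs()['ee_pos'];g=np.array([-.25,.968])
a=px2w('wrist',323,183,.039);b=px2w('wrist',322,339,.043)
# distances along the groove from the TCP
for n,q in(('rear',a),('front',b),('head',f(124,178,.039)),('barface',f(106,182,.05)),('yoke near edge',f(222,145,.06)),('yoke far',f(177,150,.06))):
    print(n,np.round(q,4),round(float((q-p)[:2]@g)*1e3,1))
E
```

```text
rear [ 0.5265 -0.2221  0.039 ] -44.7
front [ 0.5043 -0.134   0.043 ] 46.1
head [ 0.4899 -0.0716  0.039 ] 110.1
barface [ 0.4864 -0.0613  0.05  ] 120.9
yoke near edge [ 0.5058 -0.1273  0.06  ] 52.3
yoke far [ 0.5031 -0.1018  0.06  ] 77.6
```

Emit:
carry_out(targets="0.6 0 0 0 0 0 -1;0.6 0 0 0 0 0 -1;0.5 0 0 0 0 0 -1;0 0 0 0 0 0 -1;0 0 0.1 0 0 0 -1;0 0 0.3 0 0 0 -1;0 0 0.3 0 0 0 -1;0 0 0 0 0 0 -1", newtons=40)

```text
time: 14.97
ee_pos: [0.5331, -0.2431, 0.2362]
tcp_rot: [179.8, 0.2, -75.5]
wrist_force: [0.2, 0.2, -0.1]
opening: 0.0001
grasp_force: 0.0
```

Emit:
carry_out(targets="0 0 0.2 0 0 0 -1;0 0 0.25 0 0 0 -1;0 0 0.2 0 0 0 -1;0 0 0.1 0 0 0 -1;0 0 0 0 0 0 -1;0 0 0 0 0 0 -1;0 0 0 0 0 0 -1;0 0 0 0 0 0 -1")

```text
time: 15.63
ee_pos: [0.5342, -0.2444, 0.2107]
tcp_rot: [-180.0, -0.0, -75.5]
wrist_force: [-0.5, 0.1, -0.6]
opening: -0.0002
grasp_force: 0.0
```

Emit:
carry_out(targets="0 0 0.05 0 0 0 -1;-0.1 0 0 0 0 0 -1;-0.1 0 0 0 0 0 -1;-0.1 0 0 0 0 0 -1;-0.05 0 0 0 0 0 -1;-0.05 0 0 0 0 0 -1;-0.05 0 0 0 0 0 -1;-0.05 0 0 0 0 0 -1")

```text
time: 16.3
ee_pos: [0.529, -0.2248, 0.2082]
tcp_rot: [-180.0, -0.0, -75.5]
wrist_force: [0.4, -2.2, -1.1]
opening: 0.0
grasp_force: 1.1
```

Emit:
carry_out(targets="-0.05 0 0 0 0 0 -1;-0.05 0 0 0 0 0 -1;-0.05 0 0 0 0 0 -1;-0.05 0 0 0 0 0 -1;-0.05 0 0 0 0 0 -1;-0.05 0 0 0 0 0 -1;-0.05 0 0 0 0 0 -1;0 0 0 0 0 0 -1")

```text
time: 16.97
ee_pos: [0.5255, -0.2111, 0.2082]
tcp_rot: [-180.0, -0.0, -75.5]
wrist_force: [0.1, -1.6, -0.6]
opening: -0.0001
grasp_force: 1.0
```

Emit:
carry_out(targets="-0.04 0 0 0 0 0 -1;-0.04 0 0 0 0 0 -1;-0.04 0 0 0 0 0 -1;-0.04 0 0 0 0 0 -1;-0.04 0 0 0 0 0 -1;-0.04 0 0 0 0 0 -1;-0.04 0 0 0 0 0 -1;0 0 0 0 0 0 -1")

```text
time: 17.63
ee_pos: [0.5227, -0.2001, 0.2081]
tcp_rot: [-180.0, 0.0, -75.5]
wrist_force: [1.6, -2.6, -0.5]
opening: -0.0
grasp_force: 1.3
```

```bash
python3 - <<'E'
from workcell import monitor
import numpy as np
o=monitor.get_obs();g=np.array([-.25,.968,0]);print(o['wrist_force']@-g,(o['ee_pos']-[.5342,-.2444,0])@g)
E
```

```text
2.9375007396107478 0.045727289735358376
```

Emit:
carry_out(targets="-0.05 0 0 0 0 0 -1;-0.05 0 0 0 0 0 -1;-0.05 0 0 0 0 0 -1;-0.05 0 0 0 0 0 -1;-0.05 0 0 0 0 0 -1;-0.05 0 0 0 0 0 -1;-0.05 0 0 0 0 0 -1;0 0 0 0 0 0 -1")

```text
time: 18.3
ee_pos: [0.5192, -0.1865, 0.2081]
tcp_rot: [-180.0, 0.0, -75.5]
wrist_force: [1.7, -1.8, 0.6]
opening: 0.0002
grasp_force: 1.1
```

```bash
cat > s.py <<'E'
from workcell import monitor
import numpy as np
o=monitor.get_obs();g=np.array([-.25,.968,0]);print(o['wrist_force']@-g,(o['ee_pos']-[.5342,-.2444,0])@g*1e3)
E
python3 s.py
```

```text
2.210851672457071 59.81942017441712
```

Emit:
carry_out(targets="-0.02 0 0 0 0 0 -1;-0.02 0 0 0 0 0 -1;-0.02 0 0 0 0 0 -1;-0.02 0 0 0 0 0 -1;-0.02 0 0 0 0 0 -1;-0.01 0 0 0 0 0 -1;-0.005 0 0 0 0 0 -1;-0.005 0 0 0 0 0 -1")

```text
time: 18.97
ee_pos: [0.5181, -0.1824, 0.2081]
tcp_rot: [-180.0, -0.0, -75.5]
wrist_force: [2.6, -3.5, -0.5]
opening: -0.0001
grasp_force: 2.4
```

Emit:
carry_out(targets="-0.004 0 0 0 0 0 -1;-0.004 0 0 0 0 0 -1;-0.004 0 0 0 0 0 -1;-0.004 0 0 0 0 0 -1;-0.004 0 0 0 0 0 -1;-0.004 0 0 0 0 0 -1;-0.004 0 0 0 0 0 -1;-0.004 0 0 0 0 0 -1")

```text
time: 19.63
ee_pos: [0.5178, -0.1811, 0.2081]
tcp_rot: [-180.0, -0.0, -75.5]
wrist_force: [3.2, -3.8, -0.4]
opening: -0.0
grasp_force: 2.4
```

```bash
python3 s.py
```

```text
4.501558625291442 65.34987714115398
```

Emit:
carry_out(targets="-0.004 0 0 0 0 0 -1;-0.004 0 0 0 0 0 -1;-0.004 0 0 0 0 0 -1;-0.004 0 0 0 0 0 -1;-0.004 0 0 0 0 0 -1;-0.004 0 0 0 0 0 -1;-0.004 0 0 0 0 0 -1;-0.004 0 0 0 0 0 -1")

```text
time: 20.3
ee_pos: [0.5175, -0.1799, 0.2081]
tcp_rot: [-180.0, -0.0, -75.5]
wrist_force: [2.6, -3.6, 0.4]
opening: 0.0001
grasp_force: 2.4
```

Emit:
carry_out(targets="-0.004 0 0 0 0 0 -1;-0.004 0 0 0 0 0 -1;-0.004 0 0 0 0 0 -1;-0.004 0 0 0 0 0 -1;-0.004 0 0 0 0 0 -1;-0.004 0 0 0 0 0 -1;-0.004 0 0 0 0 0 -1;-0.004 0 0 0 0 0 -1")

```text
time: 20.97
ee_pos: [0.5171, -0.1786, 0.2081]
tcp_rot: [-180.0, -0.0, -75.5]
wrist_force: [1.9, -4.2, 0.0]
opening: -0.0004
grasp_force: 2.4
```

Emit:
carry_out(targets="-0.004 0 0 0 0 0 -1;-0.004 0 0 0 0 0 -1;-0.004 0 0 0 0 0 -1;-0.004 0 0 0 0 0 -1;-0.004 0 0 0 0 0 -1;-0.004 0 0 0 0 0 -1;-0.004 0 0 0 0 0 -1;-0.004 0 0 0 0 0 -1")

```text
time: 21.63
ee_pos: [0.5168, -0.1774, 0.2081]
tcp_rot: [-180.0, -0.0, -75.5]
wrist_force: [2.6, -4.4, -0.1]
opening: -0.0001
grasp_force: 2.3
```

Emit:
carry_out(targets="-0.004 0 0 0 0 0 -1;-0.004 0 0 0 0 0 -1;-0.004 0 0 0 0 0 -1;-0.004 0 0 0 0 0 -1;-0.004 0 0 0 0 0 -1;-0.004 0 0 0 0 0 -1;-0.004 0 0 0 0 0 -1;-0.004 0 0 0 0 0 -1")

```text
time: 22.3
ee_pos: [0.5165, -0.1761, 0.2081]
tcp_rot: [-180.0, -0.0, -75.5]
wrist_force: [2.5, -3.1, 0.8]
opening: -0.0
grasp_force: 2.3
```

Emit:
carry_out(targets="-0.004 0 0 0 0 0 -1;-0.004 0 0 0 0 0 -1;-0.004 0 0 0 0 0 -1;-0.004 0 0 0 0 0 -1;-0.004 0 0 0 0 0 -1;-0.004 0 0 0 0 0 -1;-0.004 0 0 0 0 0 -1;-0.004 0 0 0 0 0 -1")

```text
time: 22.97
ee_pos: [0.5161, -0.1749, 0.2081]
tcp_rot: [-180.0, -0.0, -75.5]
wrist_force: [3.1, -3.3, 1.1]
opening: -0.0003
grasp_force: 2.3
```

Emit:
carry_out(targets="-0.004 0 0 0 0 0 -1;-0.004 0 0 0 0 0 -1;-0.004 0 0 0 0 0 -1;-0.004 0 0 0 0 0 -1;-0.004 0 0 0 0 0 -1;-0.004 0 0 0 0 0 -1;-0.004 0 0 0 0 0 -1;-0.004 0 0 0 0 0 -1")

```text
time: 23.63
ee_pos: [0.5158, -0.1736, 0.2081]
tcp_rot: [-180.0, -0.0, -75.5]
wrist_force: [2.7, -4.0, -0.4]
opening: -0.0002
grasp_force: 2.3
```

Emit:
carry_out(targets="-0.004 0 0 0 0 0 -1;-0.004 0 0 0 0 0 -1;-0.004 0 0 0 0 0 -1;-0.004 0 0 0 0 0 -1;-0.004 0 0 0 0 0 -1;-0.004 0 0 0 0 0 -1;-0.004 0 0 0 0 0 -1;-0.004 0 0 0 0 0 -1")

```text
time: 24.3
ee_pos: [0.5155, -0.1724, 0.2081]
tcp_rot: [-180.0, -0.0, -75.5]
wrist_force: [3.1, -4.1, 0.7]
opening: -0.0
grasp_force: 2.3
```

Emit:
carry_out(targets="-0.004 0 0 0 0 0 -1;-0.004 0 0 0 0 0 -1;-0.004 0 0 0 0 0 -1;-0.004 0 0 0 0 0 -1;-0.004 0 0 0 0 0 -1;-0.004 0 0 0 0 0 -1;-0.004 0 0 0 0 0 -1;-0.004 0 0 0 0 0 -1")

```text
time: 24.97
ee_pos: [0.5152, -0.1712, 0.2081]
tcp_rot: [-180.0, -0.0, -75.5]
wrist_force: [3.0, -4.6, 0.4]
opening: 0.0
grasp_force: 2.6
```

Emit:
carry_out(targets="-0.003 0 0 0 0 0 -1;-0.003 0 0 0 0 0 -1;-0.003 0 0 0 0 0 -1;-0.003 0 0 0 0 0 -1;-0.003 0 0 0 0 0 -1;-0.003 0 0 0 0 0 -1;-0.003 0 0 0 0 0 -1;-0.003 0 0 0 0 0 -1")

```text
time: 25.63
ee_pos: [0.515, -0.1703, 0.2081]
tcp_rot: [-180.0, -0.0, -75.5]
wrist_force: [3.5, -5.7, 1.2]
opening: -0.0002
grasp_force: 2.8
```

Force is rising slightly (2.3 → 2.8), consistent with the sprung tip.

Emit:
carry_out(targets="-0.003 0 0 0 0 0 -1;-0.003 0 0 0 0 0 -1;-0.003 0 0 0 0 0 -1;-0.003 0 0 0 0 0 -1;-0.003 0 0 0 0 0 -1;-0.003 0 0 0 0 0 -1;0 0 0 0 0 0 -1;0 0 0 0 0 0 -1")

```text
time: 26.3
ee_pos: [0.5148, -0.1697, 0.2081]
tcp_rot: [-180.0, -0.0, -75.5]
wrist_force: [3.2, -4.5, 0.2]
opening: -0.0002
grasp_force: 2.9
```

Emit:
carry_out(targets="-0.003 0 0 0 0 0 -1;-0.003 0 0 0 0 0 -1;-0.003 0 0 0 0 0 -1;-0.003 0 0 0 0 0 -1;0 0 0 0 0 0 -1;0 0 0 0 0 0 -1;0 0 0 0 0 0 -1;0 0 0 0 0 0 -1")

```text
time: 26.97
ee_pos: [0.5148, -0.1695, 0.2082]
tcp_rot: [-180.0, -0.1, -75.6]
wrist_force: [3.5, -7.7, -0.5]
opening: 0.0003
grasp_force: 4.1
```

```bash
python3 s.py
```

```text
8.34443475522146 77.3964727359581
```

Emit:
carry_out(targets="-0.003 0 0 0 0 0 -1;-0.003 0 0 0 0 0 -1;0 0 0 0 0 0 -1;0 0 0 0 0 0 -1;0 0 0 0 0 0 -1;0 0 0 0 0 0 -1;0 0 0 0 0 0 -1;0 0 0 0 0 0 -1")

```text
time: 27.63
ee_pos: [0.5147, -0.1694, 0.2082]
tcp_rot: [-180.0, -0.1, -75.6]
wrist_force: [4.5, -8.3, -0.6]
opening: 0.0001
grasp_force: 4.7
```

```bash
python3 s.py
```

```text
9.184528582807394 77.46423507599644
```

Emit:
carry_out(targets="-0.003 0 0 0 0 0 -1;-0.003 0 0 0 0 0 -1;0 0 0 0 0 0 -1;0 0 0 0 0 0 -1;0 0 0 0 0 0 -1;0 0 0 0 0 0 -1;0 0 0 0 0 0 -1;0 0 0 0 0 0 -1")

```text
time: 28.3
ee_pos: [0.5147, -0.1693, 0.2082]
tcp_rot: [-180.0, -0.1, -75.6]
wrist_force: [4.2, -10.3, -0.6]
opening: -0.0002
grasp_force: 5.3
```

Emit:
carry_out(targets="0 0 0 0 0 0 -1;0 0 0 0 0 0 -1;0 0 0 0 0 0 -1;0 0 0 0 0 0 -1;0 0 0 0 0 0 -1;0 0 0 0 0 0 -1;0 0 0 0 0 0 -1;0 0 0 0 0 0 -1")

```text
time: 28.97
ee_pos: [0.5147, -0.1693, 0.2082]
tcp_rot: [-180.0, -0.1, -75.6]
wrist_force: [4.2, -10.1, -0.9]
opening: 0.0001
grasp_force: 5.3
```

```bash
python3 s.py
```

```text
10.833382411455744 77.5701862158401
```

That's about 6 N on the stop above drag, held for over a second. I'll back straight off and rise.

Emit:
carry_out(targets="0 0 0 0 0 0 -1;0.01 0 0 0 0 0 -1;0.02 0 0 0 0 0 -1;0.05 0 0 0 0 0 -1;0.15 0 0 0 0 0 -1;0.3 0 0 0 0 0 -1;0.3 0 0 0 0 0 -1;0 0 0 0 0 0 -1")

```text
time: 29.63
ee_pos: [0.5232, -0.2028, 0.2079]
tcp_rot: [180.0, -0.0, -75.6]
wrist_force: [-0.8, 0.2, 0.1]
opening: 0.0003
grasp_force: 0.0
```

Emit:
carry_out(targets="0 0 -0.3 0 0 0 -1;0 0 -0.6 0 0 0 -1;0 0 -0.6 0 0 0 -1;0 0 -0.4 0 0 0 -1;0 0 0 0 0 0 -1;0 0 0 0 0 0 -1;0 0 0 0 0 0 -1;0 0 0 0 0 0 -1")

```text
time: 30.3
ee_pos: [0.5225, -0.2006, 0.2831]
tcp_rot: [179.9, 0.1, -75.5]
wrist_force: [0.6, -0.3, -1.0]
opening: 0.0002
grasp_force: 0.0
```

```bash
python3 - <<'E'
from workcell import camera
import cv2
cv2.imwrite("pics/w5.png",camera('wrist')[150:470,200:450,::-1])
E
```

```text
(no output)
```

View pics/w5.png

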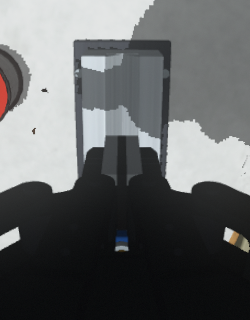

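The groove mouth at (122,90) is empty and the arm is clear of the pin, so I'm handing in.

```bash
python3 -c "
from workcell import bot
print(bot.job_done())"
```

```text
the job is handed in; nothing more can be done
None
```

I pushed the pin home against the stop screw, held it there at about 6 N above the drag for over a second, then let go and handed the job in. The fingers hid the pin in the last picture, so I didn't see it at rest afterwards, and the hand-in gave no verdict.

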